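Close the serving rest and hold out the dish

TASK

Lay the loose slat flat across the two rails of the serving rest, midway between and parallel to its two fixed slats, without dropping it. Then take the dish by its wooden grip, lift it clear of the table before turning it, turn it about a quarter turn in the air so that the grip points along the slats (either way round), and hold it level over the middle of the slat you laid, about a hand's breadth above it, for the cook to take: finish while still holding it there. Keep the onion in the middle of the dish all the while and leave the sauce bottle, the cup and the turner alone.

Things in the scene. Friction and masses are not known exactly. Their poses are not given: they have to be found in the camera images.
- rest: fixed slatted wooden rest. Origin: centre of its underside, on the table. Two rails along its x, 204 long, 20 wide, 30 high, at y = +-80 mm; on them two fixed slats along its y, 34 wide, 210 long, 16 thick (tops 46 mm up), at x = +-85 mm. The middle slat (x = 0) is missing: its place is the open 136 mm gap between the fixed slats. Nothing else lies between the rails.
- slat: loose wooden slat, 210 long (its x axis) x 34 wide (y) x 16 thick (z), about 0.1 kg, lying flat on the table to the left or right of the rest. Origin: centre of its underside. When laid in place its underside is 30 mm above the table.
- dish: round black iron dish, 130 across, rim 27 high, about 0.3 kg, on the table across the rest from the slat. Origin: centre of its underside; z up. Floor slopes 11 then 22 degrees to the middle. Dark wooden grip block on its -x side (towards the robot, +-0.15 rad, at the start): 14 thick (x), 44 wide (y), 92 mm from the axis, 24 to 72 mm up; pinch its thickness, fingertips 39 mm up clear the rim.
- dish_grip (a point): middle of the thickness and width of the dish's wooden grip, 56 mm above the underside of the dish (16 mm below the grip's top), at (-92, 0, 56) mm in the dish's frame.
- dish_middle (a point): point on the dish's axis, 26 mm above its underside, where the onion's centre is when the onion lies in the middle of the dish.
- onion_center (a point): centre of the small round peeled onion, a pale ball 36 mm in diameter, about 30 g, lying loose in the middle of the dish; it rolls if the dish is tilted or jerked.
- sauce: bystander: amber sauce bottle with a red cap, 56 across, 150 high, standing beyond the work on the left. Origin: centre of its underside.
- cup: bystander: white cup, 72 across, 75 high, standing beyond the work on the right. Origin: centre of its underside.
- turner: bystander: cook's turner (spatula), lying flat along about y on the table beyond the rest. Origin: on its underside, near the middle of its length.

How it is judged:
By the outcome, as a careful person would: the job done as asked, in the order asked, and still so for the second after the job is handed in, while the arm keeps its last pose, push and grip.
It also fails if it takes over 64 s, if anything falls off the work surface, if the arm or the gripper's body presses on something with over 40 N, if the wrist force passes 120 N, or if a joint passes its speed limit or range.

ROBOT

A 6-joint arm with a two-finger parallel gripper is mounted at the origin on the work surface. World frame = base frame: x ahead of the robot, y to its left, z up, the work surface at z = 0. Lengths are in m, angles in rad, forces in N, time in s.
With the tool pointing down it reaches from about 0.375 to 0.975 m from the base axis. Payload 3.8 kg.
Tool frame: the origin (TCP) lies midway between the tips of the shut fingers; the grasp point (between the pads) lies 19 mm behind it; z points along the fingers, y is the line along which they close (so a half turn about z gives the same grasp; the last joint's range is limited). The gripper opens to 85 mm and grips with 20 to 120 N. Pads are 22 mm wide; open, the fingers measure 114 mm over their backs; the gripper's body (76 mm by 85 mm) begins 54 mm behind the grasp point. The pads swing forward as they close: fully open they stand 13 mm farther back than shut.
Start: joints at [-1.364, 0.264, 1.604, -0, 1.274, -0.037], TCP at [0.163, -0.655, 0.231] pointing down, gripper open.
Joint ranges: [-2.63, 2.63], [-0.94, 2.18], [0.31, 2.57], [-1.31, 4.45], [0, 2.66], [-2.55, 2.55]. Speed limits (rad/s): [2.57, 2.57, 3.14, 3.14, 3.14, 3.14].

INTERFACE

Orientations are given as a rotation vector (axis times angle).
In Python, from workcell import read_state, vision, ticket gives the robot as it stands. The module is installed in compiled form; this text tells all that it offers.
- The arm moves only by the tool jog_arm, never from a script. Its arguments are lists of equal length, an entry for each row: "turn": the turn, a rotation vector about the tool's x, y, z in rad, a list of three; "delta_pos": the shift along the tool's x, y, z in m, a list of three; "gripper": the finger opening in m, from 0 to 0.0854. In form: {"turn": [[rx, ry, rz], ...], "delta_pos": [[dx, dy, dz], ...], "gripper": [gripper, ...]}. A call has 1 to 20 rows; each row shifts and turns the commanded pose from where the row before left it, along the tool's axes as they then stand; what a row does not reach is not made up. A row lasts 1/12 s, in which the tool goes at most 41.7 mm and 7.16 degrees, less where a joint would pass 70% of its speed; a pose out of reach is approached as far as the arm can. A call with a gripper value outside its range is refused whole. The fingers move at their own pace and stop on an object; "grip_force" is the grip in N (left out, the last holds). Time passes only in rows, so rows that do not move let the fingers close. It gives the time, the measured TCP pose, the force, the opening and the grip force at its end, in the units of the state.
- read_state(): the state, without advancing time (a new reading comes with each control period).
- vision.read_camera(name): name is "side" or "top" or "wrist"; returns the picture (400x640x3 uint8, red, green, blue); there is no depth.
- vision.calibration(name): a dict with "vfov" (degrees; the focal length in pixels is half the picture's height over the tangent of half this angle, whatever the lens; pixels are square), "cx", "cy" (the principal point, pixels), "dist" ([k1, k2, p1, p2, k3] as OpenCV has them; the pictures are not rectified), "R" (3x3) and "t" (3): a world point X has camera coordinates R X + t; the wrist camera has in their place "mount" (4x4, takes a point from camera to tool coordinates, whose origin is the TCP and whose axes are the flange's). Camera axes: x right, y down, z forward; pixel columns grow to the right and rows downward; lengths in m; the calibration is good to about 2 mm. A picture is of the moment at which its call begins: read the wrist's pose just before it. calibration takes no time and is no camera call.
- ticket.finish_job(): hands the job in; it is judged then, once.
The state is a dict: "time": time; "q": joint angles; "joint_vel": joint speeds; "joint_torque": joint torques, N m; "tool_pos": TCP position; "tcp_rot": TCP orientation; "wrist_force": force on the tool from outside, world axes, zero at the start; "torque": the same for the moment, N m; "width": opening from 0.0 (shut) to 1.0 (fully open); "grip_force": force on a finger pad.
Only numpy, scipy, OpenCV 4.12 (cv2) and the standard library are available. Lean on these libraries where they do the work, as an engineer would, in place of code of your own. Each camera call takes 0.05 s, during which the arm holds its last target. There are 200 camera calls.

## Working session

There is one attempt and no reset: what is moved stays moved. The work goes in short steps, Python scripts to look and compute and a tool call to move; the robot and the scene stay as the last step left them, time stands still between calls to the robot, and variables do not carry over. Pictures are saved under pics/ and viewed, at most 10 in all, crops included, and the job is handed in when it is done.

Besides the shell and the picture viewer there is one more tool, called after "Emit:" in YAML: its name, and indented under it one key for each argument. jog_arm: Moves the arm, as the interface text tells. Its arguments: {"type":"object","properties":{"turn":{"type":"array","items":{"type":"array","items":{"type":"number"}}},"delta_pos":{"type":"array","items":{"type":"array","items":{"type":"number"}}},"gripper":{"type":"array","items":{"type":"number"}},"grip_force":{"type":"number"}},"required":["turn","delta_pos","gripper"]}

```bash
mkdir -p pics; python3 - <<'E'
from workcell import read_state, vision
import cv2
s=read_state();print(s)
for n in("top","side"):
    im=vision.read_camera(n);cv2.imwrite(f"pics/{n}0.png",im[:,:,::-1]);c=vision.calibration(n);print(n,c)
print(vision.calibration("wrist"))
E
```

```text
{'time': 0.0, 'q': array([-1.36391825e+00,  2.64775858e-01,  1.60539962e+00,  2.77569322e-05,
        1.27370096e+00, -3.68917295e-02]), 'joint_vel': array([-0.00093107,  0.00040545,  0.0004168 ,  0.00181674,  0.00111841,
        0.00011038]), 'joint_torque': array([-3.35186676e-03, -5.15122819e+01, -3.67311466e+01, -3.71333945e-04,
        1.30593919e-02, -5.60365578e-06]), 'tool_pos': array([ 0.16277934, -0.65431125,  0.2299329 ]), 'tcp_rot': array([-3.11602654e+00, -3.81675676e-01,  2.62818452e-04]), 'wrist_force': array([-0.04421148, -0.39596915, -0.47887255]), 'torque': array([ 0.02683322, -0.02869247,  0.03582799]), 'grip_force': 0.0, 'width': 1.0012711956119995}
top {'vfov': 56.96211949128621, 'cx': 326.9923994362648, 'cy': 203.6052159797706, 'dist': array([0.02299868, 0.        , 0.        , 0.        , 0.        ]), 'R': array([[-1.75211282e-01, -9.84530722e-01, -5.14344429e-04],
       [-9.64813019e-01,  1.71806221e-01, -1.99043864e-01],
       [ 1.96053166e-01, -3.43784843e-02, -9.79990447e-01]]), 't': array([0.09198626, 0.58835563, 0.9044359 ])}
side {'vfov': 48.448246142465145, 'cx': 317.77307001799795, 'cy': 199.74247210369225, 'dist': array([-0.09758285,  0.        ,  0.        ,  0.        ,  0.        ]), 'R': array([[-0.99925418, -0.03275914, -0.02044294],
       [-0.00538389,  0.64243725, -0.76631938],
       [ 0.03823727, -0.76563778, -0.64213448]]), 't': array([0.60223804, 0.0639116 , 0.95791536])}
{'vfov': 69.8522941198776, 'cx': 319.0583690461805, 'cy': 202.62368718631978, 'dist': array([0.01281813, 0.        , 0.        , 0.        , 0.        ]), 'mount': array([[ 9.11907356e-04, -9.54628517e-01, -2.97797857e-01,
         7.65545422e-02],
       [ 9.99999273e-01,  6.35502621e-04,  1.02498309e-03,
         7.13680967e-04],
       [-7.89226768e-04, -2.97798576e-01,  9.54628402e-01,
        -1.42525628e-01],
       [ 0.00000000e+00,  0.00000000e+00,  0.00000000e+00,
         1.00000000e+00]])}
```

View pics/top0.png

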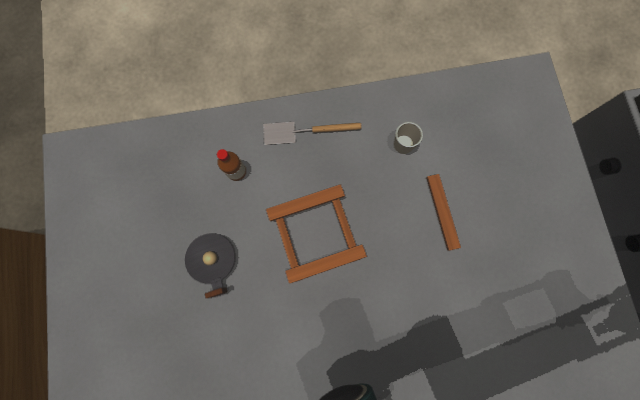

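View pics/side0.png

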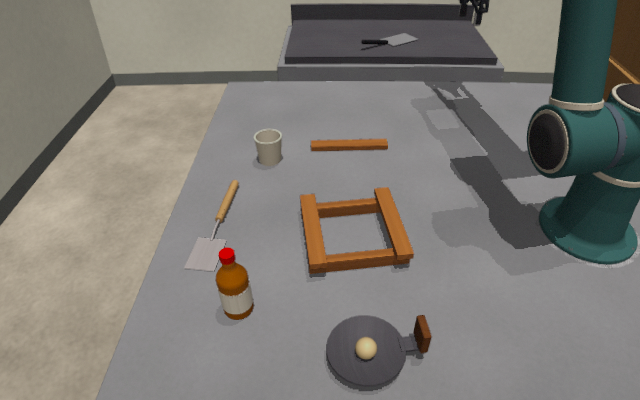

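The top view shows the rest centred at about (317,233), the loose slat at about (444,212), the dish at (210,258) with its grip at (215,294), and the bystanders beyond. I'll enlarge it.

```bash
cat > h.py <<'E'
import numpy as np, cv2
from scipy.spatial.transform import Rotation as Ro
from workcell import read_state, vision
def K(c):
    f=200/np.tan(np.radians(c["vfov"]/2)); return np.array([[f,0,c["cx"]],[0,f,c["cy"]],[0,0,1]])
def pose(name,s=None):
    c=vision.calibration(name)
    if name!="wrist": return c,np.array(c["R"]),np.array(c["t"])
    T=np.eye(4);T[:3,:3]=Ro.from_rotvec(s["tcp_rot"]).as_matrix();T[:3,3]=s["tool_pos"]
    W=np.linalg.inv(T@np.array(c["mount"])); return c,W[:3,:3],W[:3,3]
def back(name,px,z,s=None):
    c,R,t=pose(name,s); px=np.atleast_2d(np.array(px,float)); z=np.broadcast_to(z,len(px))
    u=cv2.undistortPoints(px[:,None],K(c),np.array(c["dist"]))[:,0]
    d=np.c_[u,np.ones(len(u))]@R; o=-R.T@t
    return o+d*((z-o[2])/d[:,2])[:,None]
def proj(name,X,s=None):
    c,R,t=pose(name,s); return cv2.projectPoints(np.atleast_2d(np.array(X,float)),cv2.Rodrigues(R)[0],t,K(c),np.array(c["dist"]))[0][:,0]
def snap(name,f):
    s=read_state(); im=vision.read_camera(name)[:,:,::-1].copy(); cv2.imwrite("pics/"+f,im); return s,im
E
python3 - <<'E'
import cv2
im=cv2.imread("pics/top0.png")
cv2.imwrite("pics/top0c.png",cv2.resize(im[165:305,175:475],None,fx=2.6667,fy=2.6667,interpolation=cv2.INTER_CUBIC))
E
```

```text
(no output)
```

View pics/top0c.png

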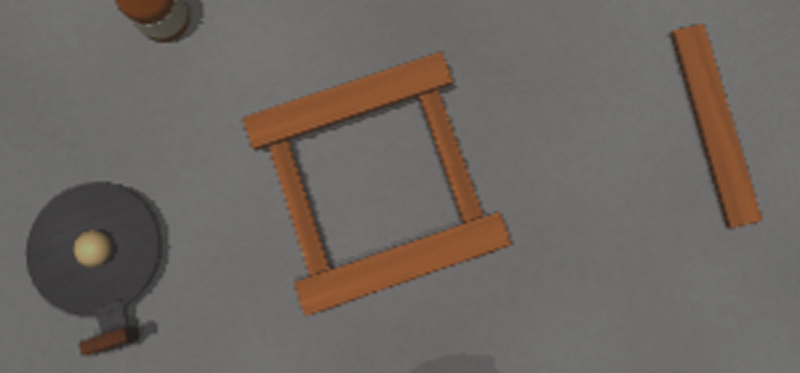

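```bash
python3 - <<'E'
from h import *
f=lambda p:np.array(p)/2.6667+[175,165]-0.0
A=back("top",f([(243,117),(443,52),(453,84),(256,146)]),.046)[:,:2]
B=back("top",f([(297,282),(503,212),(512,243),(306,315)]),.046)[:,:2]
L=back("top",f([(671,32),(703,25),(762,217),(730,225)]),.016)[:,:2]
for Q in(A,B,L):
    print(Q.mean(0),[round(np.linalg.norm(Q[i]-Q[i-1]),3) for i in range(4)])
print("rest c",(A.mean(0)+B.mean(0))/2, "sep",np.linalg.norm(A.mean(0)-B.mean(0)))
xa=A.mean(0)-B.mean(0);print("rest x ang",np.arctan2(xa[1],xa[0]))
for Q in(A,B):
    d=Q[0]+Q[3]-Q[1]-Q[2];print("fixed slat dir",np.arctan2(d[1],d[0]))
d=L[0]+L[1]-L[2]-L[3];print("slat dir",np.arctan2(d[1],d[0]))
print("onion",back("top",f([(92,248)]),.026)); print("dish rim c",back("top",f([(95,249)]),.027))
print("grip top",back("top",f([(80,345),(128,330),(108,337)]),.072))
print("side onion",back("side",[(366.5,348)],.026),"side grip top",back("side",[(416,318),(427,320)],.072))
E
```

```text
[0.61120945 0.04110166] [np.float64(0.032), np.float64(0.209), np.float64(0.034), np.float64(0.204)]
[0.4437519  0.01451433] [np.float64(0.032), np.float64(0.21), np.float64(0.031), np.float64(0.209)]
[ 0.52827153 -0.32176838] [np.float64(0.205), np.float64(0.034), np.float64(0.204), np.float64(0.033)]
rest c [0.52748067 0.02780799] sep 0.1695550533716575
rest x ang 0.15745627640573956
fixed slat dir 1.7114988446169697
fixed slat dir 1.722417445470125
slat dir 0.05675096635505689
onion [[0.51279359 0.31485699 0.026     ]]
dish rim c [[0.51119743 0.31177839 0.027     ]]
grip top [[0.42200254 0.32149359 0.072     ]
 [0.427494   0.27674417 0.072     ]
 [0.42453189 0.29550998 0.072     ]]
side onion [[0.51186774 0.31434032 0.026     ]] side grip top [[0.43322896 0.28698225 0.072     ]
 [0.41597836 0.29077718 0.072     ]]
```

Emit:
jog_arm:
  delta_pos:
    - [0.0128, -0.0069, 0.0032]
    - [0.0255, -0.0138, 0.0065]
    - [0.0255, -0.0138, 0.0065]
    - [0.0255, -0.0138, 0.0065]
    - [0.0255, -0.0138, 0.0065]
    - [0.0255, -0.0138, 0.0065]
    - [0.0255, -0.0138, 0.0065]
    - [0.0255, -0.0138, 0.0065]
    - [0.0255, -0.0138, 0.0065]
    - [0.0255, -0.0138, 0.0065]
    - [0.0255, -0.0138, 0.0065]
    - [0.0255, -0.0138, 0.0065]
    - [0.0255, -0.0138, 0.0065]
    - [0.0255, -0.0138, 0.0065]
    - [0.0255, -0.0138, 0.0065]
    - [0.0255, -0.0138, 0.0065]
    - [0.0255, -0.0138, 0.0065]
    - [0.0128, -0.0069, 0.0032]
    - [0, 0, 0]
    - [0, 0, 0]
  turn:
    - [0, 0, 0]
    - [0, 0, 0]
    - [0, 0, 0]
    - [0, 0, 0]
    - [0, 0, 0]
    - [0, 0, 0]
    - [0, 0, 0]
    - [0, 0, 0]
    - [0, 0, 0]
    - [0, 0, 0]
    - [0, 0, 0]
    - [0, 0, 0]
    - [0, 0, 0]
    - [0, 0, 0]
    - [0, 0, 0]
    - [0, 0, 0]
    - [0, 0, 0]
    - [0, 0, 0]
    - [0, 0, 0.0935]
    - [0, 0, 0.0935]
  gripper: [0.055, 0.055, 0.055, 0.055, 0.055, 0.055, 0.055, 0.055, 0.055, 0.055, 0.055, 0.055, 0.055, 0.055, 0.055, 0.055, 0.055, 0.055, 0.055, 0.055]
  grip_force: 40

```text
time: 1.77
tool_pos: [0.5274, -0.3206, 0.12]
tcp_rot: [-3.139, -0.086, 0.002]
wrist_force: [-0.3, -0.2, 0.5]
width: 0.646
grip_force: 0.0
```

```bash
python3 - <<'E'
from h import *
s,im=snap("wrist","w1.png")
R=Ro.from_rotvec(s["tcp_rot"]).as_matrix();print(s["tool_pos"],R.round(3).tolist(),s["q"],s["width"],s["wrist_force"],s["time"])
th=.057;c=np.array([.528,-.322])
d=np.array([np.cos(th),np.sin(th)]);n=np.array([-d[1],d[0]])
print(proj("wrist",[[*(c+a*d*.105+b*n*.017),.016] for a,b in((1,1),(1,-1),(-1,-1),(-1,1))],s))
E
```

```text
[ 0.52740963 -0.32063502  0.11996596] [[0.998, 0.055, -0.001], [0.055, -0.998, 0.001], [-0.001, -0.001, -1.0]] [-5.86597271e-01  2.47661634e-01  1.83899037e+00  1.01947206e-05
  1.05671674e+00  9.29166332e-01] 0.6463557295954171 [-0.34806872 -0.1819671   0.49912767] 1.7667
[[298.17630382  74.64214233]
 [341.27326285  74.58933555]
 [336.65460081 301.16464244]
 [302.94602567 301.18789953]]
```

View pics/w1.png

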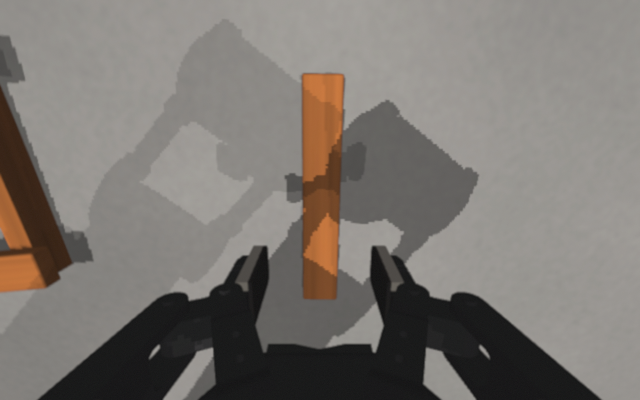

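The slat's top corners are at (303,74), (344,74), (336,299) and (304,299), close to the prediction.

```bash
python3 - <<'E'
from h import *
s=read_state()
P=back("wrist",[(303,74),(344,74),(336.5,299),(303.5,299)],.016,s)[:,:2]
c=P.mean(0);d=P[0]+P[1]-P[2]-P[3];print(c,np.arctan2(d[1],d[0]),np.linalg.norm(d)/2,np.linalg.norm(P[0]-P[1]))
R=Ro.from_rotvec(s["tcp_rot"]).as_matrix();print("tool delta",R.T@(np.r_[c,.002]-s["tool_pos"]))
E
```

```text
[ 0.5292901  -0.32413262] 0.038519882196510834 0.20808388864662133 0.03236228542627674
tool delta [0.00212214 0.00310672 0.11820536]
```

Emit:
jog_arm:
  delta_pos:
    - [0.002, 0.003, 0.006]
    - [0, 0, 0.015]
    - [0, 0, 0.02]
    - [0, 0, 0.02]
    - [0, 0, 0.02]
    - [0, 0, 0.015]
    - [0, 0, 0.01]
    - [0, 0, 0.005]
    - [0, 0, 0.003]
    - [0, 0, 0.002]
    - [0, 0, 0]
  turn:
    - [0, 0, 0.017]
    - [0, 0, 0]
    - [0, 0, 0]
    - [0, 0, 0]
    - [0, 0, 0]
    - [0, 0, 0]
    - [0, 0, 0]
    - [0, 0, 0]
    - [0, 0, 0]
    - [0, 0, 0]
    - [0, 0, 0]
  gripper: [0.055, 0.055, 0.055, 0.055, 0.055, 0.055, 0.055, 0.055, 0.055, 0.055, 0.055]

```text
time: 2.73
tool_pos: [0.5297, -0.326, 0.0054]
tcp_rot: [3.14, 0.063, 0.001]
wrist_force: [-0.2, -0.3, -0.5]
width: 0.642
grip_force: 0.0
```

Emit:
jog_arm:
  delta_pos:
    - [0, 0, 0.002]
    - [0, 0, 0.002]
    - [0, 0, 0]
    - [0, 0, 0]
    - [0, 0, 0]
    - [0, 0, 0]
    - [0, 0, 0]
    - [0, 0, 0]
  turn:
    - [0, 0, 0]
    - [0, 0, 0]
    - [0, 0, 0]
    - [0, 0, 0]
    - [0, 0, 0]
    - [0, 0, 0]
    - [0, 0, 0]
    - [0, 0, 0]
  gripper: [0.055, 0.055, 0.045, 0.035, 0.03, 0.03, 0.03, 0.03]
  grip_force: 50

```text
time: 3.4
tool_pos: [0.5296, -0.3258, 0.0014]
tcp_rot: [3.14, 0.063, 0.001]
wrist_force: [-0.0, -0.1, 3.7]
width: 0.382
grip_force: 51.9
```

```bash
python3 - <<'E'
from h import *
for i in range(3):
    s,im=snap("wrist","w2.png");print(s["time"],s["tool_pos"],s["tcp_rot"],s["width"],s["grip_force"],s["wrist_force"])
E
```

```text
3.4 [ 0.52964628 -0.32584676  0.0014213 ] [3.14044396e+00 6.25825927e-02 1.18791511e-03] 0.38221286134395455 51.91486179828644 [-0.01033262 -0.07118002  3.73693483]
3.45 [ 0.52964074 -0.32580556  0.00139512] [3.14048650e+00 6.26122060e-02 1.12001589e-03] 0.38139930708780884 51.9602108001709 [-0.52742787  1.08266009  4.07047488]
3.5 [ 0.52967235 -0.32580044  0.00141058] [3.14047296e+00 6.25738368e-02 1.19778784e-03] 0.3847842628781358 52.007936239242554 [-0.36222197  0.89579087  4.64254171]
```

Emit:
jog_arm:
  delta_pos:
    - [0, 0, -0.006]
    - [0, 0, -0.015]
    - [0, 0, -0.022]
    - [0, 0, -0.025]
    - [0, 0, -0.025]
    - [0, 0, -0.018]
    - [0, 0, -0.009]
    - [0, -0.01, 0]
    - [0.001, -0.02, 0]
    - [0.001, -0.032, 0]
    - [0.001, -0.032, 0]
    - [0.001, -0.032, 0]
    - [0.001, -0.032, 0]
    - [0.001, -0.032, 0]
    - [0.001, -0.032, 0]
    - [0.001, -0.032, 0]
    - [0.001, -0.032, 0]
    - [0.001, -0.032, 0]
    - [0.001, -0.024, 0]
    - [0.001, -0.012, 0]
  turn:
    - [0, 0, 0]
    - [0, 0, 0]
    - [0, 0, 0]
    - [0, 0, 0]
    - [0, 0, 0]
    - [0, 0, 0]
    - [0, 0, 0]
    - [0, 0, 0]
    - [0, 0, 0]
    - [0, 0, 0]
    - [0, 0, 0]
    - [0, 0, 0]
    - [0, 0, 0]
    - [0, 0, 0]
    - [0, 0, 0]
    - [0, 0, 0]
    - [0, 0, 0]
    - [0, 0, 0]
    - [0, 0, 0]
    - [0, 0, 0]
  gripper: [0.03, 0.03, 0.03, 0.03, 0.03, 0.03, 0.03, 0.03, 0.03, 0.03, 0.03, 0.03, 0.03, 0.03, 0.03, 0.03, 0.03, 0.03, 0.03, 0.03]

```text
time: 5.22
tool_pos: [0.5247, 0.0318, 0.1187]
tcp_rot: [-3.14, -0.066, 0.006]
wrist_force: [0.5, 1.0, -0.7]
width: 0.379
grip_force: 51.4
```

Emit:
jog_arm:
  delta_pos:
    - [0, 0, 0]
    - [0, 0, 0]
    - [0, 0, 0]
    - [0, 0, 0]
    - [0, 0, 0]
    - [0, 0, 0]
    - [0, 0, 0]
    - [0, 0, 0]
    - [0, 0, 0]
    - [0, 0, 0]
    - [0, 0, 0]
    - [0, 0, 0]
    - [0, 0, 0]
    - [0, 0, 0]
    - [0, 0, 0]
    - [0, 0, 0]
    - [0, 0, 0]
    - [0, 0, 0]
    - [0, 0, 0]
    - [0, 0, 0]
  turn:
    - [0, 0, -0.04]
    - [0, 0, -0.08]
    - [0, 0, -0.1]
    - [0, 0, -0.1]
    - [0, 0, -0.1]
    - [0, 0, -0.1]
    - [0, 0, -0.1]
    - [0, 0, -0.1]
    - [0, 0, -0.1]
    - [0, 0, -0.1]
    - [0, 0, -0.1]
    - [0, 0, -0.1]
    - [0, 0, -0.1]
    - [0, 0, -0.1]
    - [0, 0, -0.1]
    - [0, 0, -0.1]
    - [0, 0, -0.1]
    - [0, 0, -0.04]
    - [0, 0, -0.02]
    - [0, 0, 0]
  gripper: [0.03, 0.03, 0.03, 0.03, 0.03, 0.03, 0.03, 0.03, 0.03, 0.03, 0.03, 0.03, 0.03, 0.03, 0.03, 0.03, 0.03, 0.03, 0.03, 0.03]

```text
time: 6.88
tool_pos: [0.526, 0.0285, 0.1196]
tcp_rot: [-2.049, -2.379, 0.003]
wrist_force: [0.3, 0.1, -1.4]
width: 0.381
grip_force: 51.4
```

```bash
python3 - <<'E'
from h import *
s,im=snap("wrist","w3.png")
R=Ro.from_rotvec(s["tcp_rot"]).as_matrix();print(s["time"],s["tool_pos"],R.round(3).tolist(),s["q"].round(2),s["width"],s["grip_force"],s["wrist_force"],np.arctan2(R[1,0],R[0,0]))
E
```

```text
6.8833 [0.52601742 0.02847438 0.11955637] [[-0.148, 0.989, -0.002], [0.989, 0.148, -0.0], [0.0, -0.002, -1.0]] [ 0.01  0.09  2.03 -0.    1.03 -0.14] 0.3814560743438972 51.36726200580597 [ 0.28030535  0.13771374 -1.35228918] 1.7195262776738636
```

View pics/w3.png

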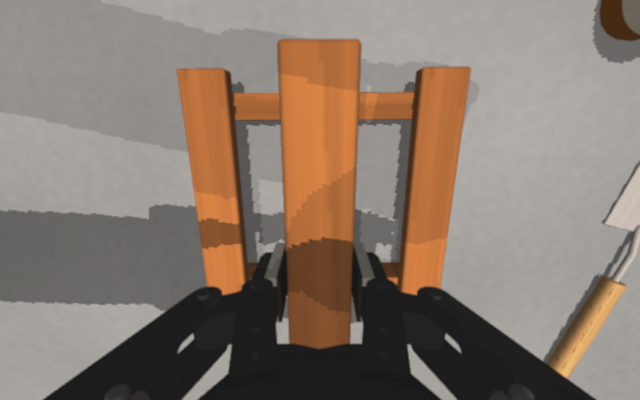

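The far corners of the fixed slats are at (178,69), (230,69), (416,67) and (470,67). The held slat's far edge runs from (279,40) to (360,40).

```bash
python3 - <<'E'
from h import *
s=read_state()
F=back("wrist",[(178,69),(230,69),(206,290),(246,290)],.046,s)[:,:2]
G=back("wrist",[(416,67),(470,67),(402,290),(443,290)],.046,s)[:,:2]
H=back("wrist",[(279,40),(360,40),(289,345),(349,345)],s["tool_pos"][2]-.0014+.016,s)[:,:2]
R=Ro.from_rotvec(s["tcp_rot"]).as_matrix()[:2,:2];o=s["tool_pos"][:2]
for n,Q in zip("FGH",(F,G,H)):
    t=(Q-o)@R; d=Q[0]+Q[1]-Q[2]-Q[3]
    print(n,"tool xy",t.round(4).tolist(),"dir",np.arctan2(d[1],d[0]).round(4),"w",np.linalg.norm(Q[0]-Q[1]).round(4))
fe=(F[0]+F[1]+G[0]+G[1])/4; print("rest mid far end tool",(fe-o)@R)
r=np.array([.5275,.0278]);print("top-cam rest centre in tool",(r-o)@R)
E
```

```text
F tool xy [[0.1039, -0.0966], [0.1041, -0.0609], [-0.0723, -0.0981], [-0.0723, -0.0633]] dir 1.7079 w 0.0357
G tool xy [[0.1054, 0.0669], [0.1052, 0.1038], [-0.072, 0.0729], [-0.0718, 0.1085]] dir 1.7487 w 0.0369
H tool xy [[0.1029, -0.0153], [0.1029, 0.0167], [-0.047, -0.0159], [-0.0469, 0.0172]] dir 1.7182 w 0.0321
rest mid far end tool [0.10465838 0.0032774 ]
top-cam rest centre in tool [-0.00089272  0.00112465]
```

Emit:
jog_arm:
  delta_pos:
    - [0.001, 0.0025, 0.006]
    - [0, 0, 0.014]
    - [0, 0, 0.018]
    - [0, 0, 0.018]
    - [0, 0, 0.014]
    - [0, 0, 0.008]
    - [0, 0, 0.004]
    - [0, 0, 0.002]
    - [0, 0, 0]
  turn:
    - [0, 0, -0.008]
    - [0, 0, 0]
    - [0, 0, 0]
    - [0, 0, 0]
    - [0, 0, 0]
    - [0, 0, 0]
    - [0, 0, 0]
    - [0, 0, 0]
    - [0, 0, 0]
  gripper: [0.03, 0.03, 0.03, 0.03, 0.03, 0.03, 0.03, 0.03, 0.03]

```text
time: 7.68
tool_pos: [0.5296, 0.03, 0.0368]
tcp_rot: [-2.041, -2.389, 0.0]
wrist_force: [0.4, -0.2, -1.2]
width: 0.381
grip_force: 51.4
```

```bash
python3 - <<'E'
from h import *
s,im=snap("wrist","w4.png")
print(s["time"],s["tool_pos"],s["width"],s["wrist_force"])
cv2.imwrite("pics/w4c.png",cv2.resize(im[0:240,120:520],None,fx=2,fy=2,interpolation=cv2.INTER_CUBIC))
E
```

```text
7.6833 [0.52964405 0.02998978 0.03683875] 0.38060388137099077 [ 0.37527312 -0.2438272  -1.15309368]
```

View pics/w4c.png

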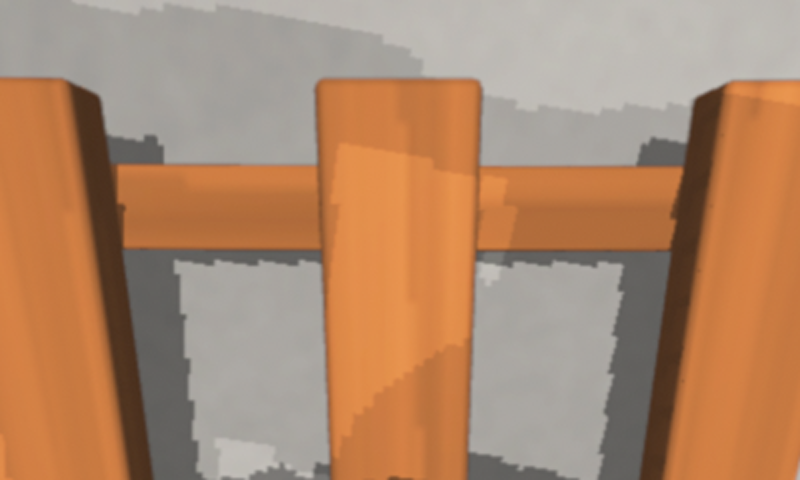

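The gaps are 250 against 252 px at the far end and 204 against 198 px nearer, so the slat is centred and parallel. I'll lower it gently.

Emit:
jog_arm:
  delta_pos:
    - [0, 0, 0.002]
    - [0, 0, 0.0015]
    - [0, 0, 0.001]
    - [0, 0, 0.0005]
    - [0, 0, 0]
    - [0, 0, 0]
  turn:
    - [0, 0, 0]
    - [0, 0, 0]
    - [0, 0, 0]
    - [0, 0, 0]
    - [0, 0, 0]
    - [0, 0, 0]
  gripper: [0.03, 0.03, 0.03, 0.03, 0.03, 0.03]

```text
time: 8.23
tool_pos: [0.5295, 0.03, 0.032]
tcp_rot: [2.04, 2.389, 0.0]
wrist_force: [-0.3, 0.0, 0.6]
width: 0.382
grip_force: 51.4
```

Emit:
jog_arm:
  delta_pos:
    - [0, 0, 0.0005]
    - [0, 0, 0.0005]
    - [0, 0, 0]
  turn:
    - [0, 0, 0]
    - [0, 0, 0]
    - [0, 0, 0]
  gripper: [0.03, 0.03, 0.03]

```text
time: 8.48
tool_pos: [0.5297, 0.03, 0.0314]
tcp_rot: [2.04, 2.389, 0.0]
wrist_force: [-1.8, 0.4, 4.0]
width: 0.384
grip_force: 51.8
```

Emit:
jog_arm:
  delta_pos:
    - [0, 0, 0]
    - [0, 0, 0]
    - [0, 0, 0]
    - [0, 0, 0]
    - [0, 0, -0.006]
    - [0, 0, -0.015]
    - [0, 0, -0.025]
    - [0, 0, -0.025]
    - [0, 0, -0.02]
    - [0, 0, -0.009]
    - [0.0156, -0.0034, 0]
    - [0.0313, -0.0069, 0]
    - [0.0313, -0.0069, 0]
    - [0.0313, -0.0069, 0]
    - [0.0313, -0.0069, 0]
    - [0.0313, -0.0069, 0]
    - [0.0313, -0.0069, 0]
    - [0.0313, -0.0069, 0]
    - [0.0313, -0.0069, 0]
    - [0.0156, -0.0034, 0]
  turn:
    - [0, 0, 0]
    - [0, 0, 0]
    - [0, 0, 0]
    - [0, 0, 0]
    - [0, 0, 0]
    - [0, 0, 0]
    - [0, 0, 0]
    - [0, 0, 0]
    - [0, 0, 0]
    - [0, 0, 0]
    - [0, 0, 0]
    - [0, 0, 0]
    - [0, 0, 0]
    - [0, 0, 0]
    - [0, 0, 0]
    - [0, 0, 0]
    - [0, 0, 0]
    - [0, 0, 0]
    - [0, 0, 0]
    - [0, 0, 0]
  gripper: [0.04, 0.05, 0.055, 0.055, 0.055, 0.055, 0.055, 0.055, 0.055, 0.055, 0.055, 0.055, 0.055, 0.055, 0.055, 0.055, 0.055, 0.055, 0.055, 0.055]

```text
time: 10.15
tool_pos: [0.4225, 0.301, 0.1306]
tcp_rot: [-2.038, -2.39, -0.0]
wrist_force: [0.5, -0.8, -0.1]
width: 0.643
grip_force: 0.0
```

```bash
python3 - <<'E'
from h import *
s,im=snap("wrist","w5.png")
R=Ro.from_rotvec(s["tcp_rot"]).as_matrix();print(s["time"],s["tool_pos"],R.round(3).tolist(),s["q"].round(2),s["width"],s["wrist_force"])
_,t=snap("top","top1.png")
a=cv2.resize(t[165:305,240:400],None,fx=2.5,fy=2.5,interpolation=cv2.INTER_CUBIC)
W=np.zeros((400+350,640,3),np.uint8);W[:400]=im;W[400:750,:400]=a
W=W[:600] if 0 else cv2.resize(np.hstack([im,a[:400] if a.shape[0]>=400 else np.vstack([a,np.zeros((400-a.shape[0],400,3),np.uint8)])]),None,fx=.769,fy=.769,interpolation=cv2.INTER_AREA)
cv2.imwrite("pics/w5c.png",W);print(W.shape)
E
```

```text
10.15 [0.42252333 0.30099443 0.13055852] [[-0.158, 0.987, -0.001], [0.987, 0.158, 0.001], [0.001, -0.001, -1.0]] [0.57 0.06 2.04 0.   1.05 0.41] 0.643110192943963 [ 0.52888602 -0.79827351 -0.08558588]
(308, 800, 3)
```

View pics/w5c.png

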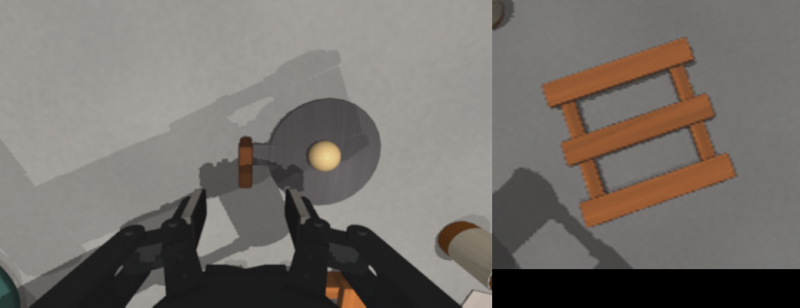

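The slat lies centred on the rest. The grip is near (319,210) and the onion near (422,203) in the wrist picture; I'll enlarge that.

```bash
python3 - <<'E'
import cv2
im=cv2.imread("pics/w5.png");cv2.imwrite("pics/w5d.png",cv2.resize(im[115:280,285:505],None,fx=3.6,fy=3.6,interpolation=cv2.INTER_CUBIC))
E
```

```text
(no output)
```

View pics/w5d.png

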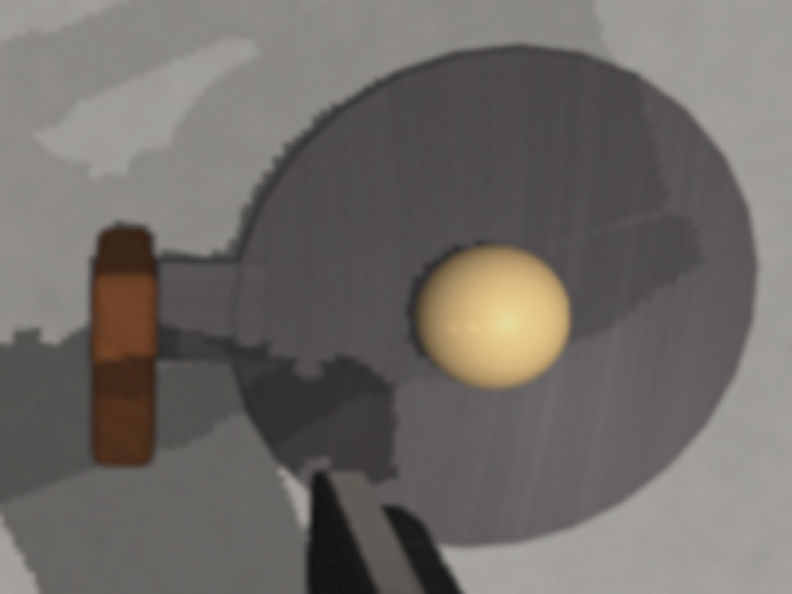

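```bash
python3 - <<'E'
from h import *
s=read_state();f=lambda p:np.array(p)/3.6+[285,115]
R=Ro.from_rotvec(s["tcp_rot"]).as_matrix();o=s["tool_pos"]
T=back("wrist",f([(92,272),(158,272),(156,464),(92,464)]),.072,s);c=T[:,:2].mean(0)
print("sizes",[np.linalg.norm(T[i]-T[i-1]).round(4) for i in range(4)],"c",c)
on=back("wrist",f([(494,317)]),.026,s)[0,:2]; v=on-c
e=T[0]+T[1]-T[2]-T[3]
print("onion",on,"dist",np.linalg.norm(v),"yaw from v",np.arctan2(v[1],v[0]),"yaw from edge",np.arctan2(e[1],e[0])-np.pi/2,"tool yaw",np.arctan2(R[1,1],R[0,1]))
print("tool delta",R.T@(np.r_[c,.038]-o))
r=np.array([.5297,.030]);
t=np.array([-.155,.988]);print("target grip",r+.092*t)
print("sauce cap approx",back("top",[(223,155)],.15))
E
```

```text
sizes [np.float64(0.0425), np.float64(0.0133), np.float64(0.0425), np.float64(0.0137)] c [0.42377813 0.30107375]
onion [0.51570621 0.31330525] dist 0.09273824500843972 yaw from v 0.13227812699124164 yaw from edge 0.15719347818312235 tool yaw 0.16063024359042735
tool delta [0.000456   0.00101549 0.09252526]
target grip [0.51544  0.120896]
sauce cap approx [[0.73964618 0.21758606 0.15      ]]
```

Emit:
jog_arm:
  delta_pos:
    - [0, 0.001, 0.005]
    - [0, 0, 0.014]
    - [0, 0, 0.018]
    - [0, 0, 0.018]
    - [0, 0, 0.016]
    - [0, 0, 0.011]
    - [0, 0, 0.006]
    - [0, 0, 0.003]
    - [0, 0, 0]
  turn:
    - [0, 0, 0.015]
    - [0, 0, 0]
    - [0, 0, 0]
    - [0, 0, 0]
    - [0, 0, 0]
    - [0, 0, 0]
    - [0, 0, 0]
    - [0, 0, 0]
    - [0, 0, 0]
  gripper: [0.05, 0.042, 0.04, 0.04, 0.04, 0.04, 0.04, 0.04, 0.04]

```text
time: 11.0
tool_pos: [0.4252, 0.2979, 0.0394]
tcp_rot: [-2.059, -2.372, 0.002]
wrist_force: [0.9, 0.7, -0.2]
width: 0.466
grip_force: 0.0
```

Emit:
jog_arm:
  delta_pos:
    - [0.0015, -0.0005, 0]
    - [0.0015, -0.0005, 0]
    - [0, 0, 0]
    - [0, 0, 0]
    - [0, 0, 0]
    - [0, 0, 0]
    - [0, 0, 0]
    - [0, 0, 0]
    - [0, 0, 0]
    - [0, 0, 0]
  turn:
    - [0, 0, 0]
    - [0, 0, 0]
    - [0, 0, 0]
    - [0, 0, 0]
    - [0, 0, 0]
    - [0, 0, 0]
    - [0, 0, 0]
    - [0, 0, 0]
    - [0, 0, 0]
    - [0, 0, 0]
  gripper: [0.036, 0.032, 0.028, 0.025, 0.022, 0.019, 0.016, 0.013, 0.01, 0.008]
  grip_force: 100

```text
time: 11.83
tool_pos: [0.4234, 0.3015, 0.0402]
tcp_rot: [-2.058, -2.373, 0.001]
wrist_force: [-4.2, 0.5, 4.8]
width: 0.146
grip_force: 97.5
```

Emit:
jog_arm:
  delta_pos:
    - [0, 0, 0]
    - [0, 0, -0.001]
    - [0, 0, -0.003]
    - [0, 0, -0.005]
    - [0, 0, -0.007]
    - [0, 0, -0.009]
    - [0, 0, -0.01]
    - [0, 0, -0.01]
    - [0, 0, -0.01]
    - [0, 0, -0.01]
    - [0, 0, -0.01]
    - [0, 0, -0.01]
    - [0, 0, -0.01]
    - [0, 0, -0.009]
    - [0, 0, -0.007]
    - [0, 0, -0.005]
    - [0, 0, -0.003]
    - [0, 0, -0.001]
    - [0, 0, 0]
  turn:
    - [0, 0, 0]
    - [0, 0, 0]
    - [0, 0, 0]
    - [0, 0, 0]
    - [0, 0, 0]
    - [0, 0, 0]
    - [0, 0, 0]
    - [0, 0, 0]
    - [0, 0, 0]
    - [0, 0, 0]
    - [0, 0, 0]
    - [0, 0, 0]
    - [0, 0, 0]
    - [0, 0, 0]
    - [0, 0, 0]
    - [0, 0, 0]
    - [0, 0, 0]
    - [0, 0, 0]
    - [0, 0, 0]
  gripper: [0.008, 0.008, 0.008, 0.008, 0.008, 0.008, 0.008, 0.008, 0.008, 0.008, 0.008, 0.008, 0.008, 0.008, 0.008, 0.008, 0.008, 0.008, 0.008]

```text
time: 13.42
tool_pos: [0.4237, 0.3014, 0.1598]
tcp_rot: [-2.058, -2.373, 0.0]
wrist_force: [-0.4, 0.4, -2.9]
width: 0.147
grip_force: 97.5
```

```bash
python3 - <<'E'
from h import *
s,im=snap("wrist","w6.png");_,sd=snap("side","side6.png")
print(s["time"],s["tool_pos"],Ro.from_rotvec(s["tcp_rot"]).as_matrix().round(3).tolist(),s["width"],s["grip_force"],s["wrist_force"],s["torque"])
a=im[60:340,280:580];b=cv2.resize(sd[200:400,280:480],(400,400),interpolation=cv2.INTER_CUBIC)
cv2.imwrite("pics/w6c.png",np.hstack([cv2.resize(a,(400,373),interpolation=cv2.INTER_CUBIC),b[:373]]))
E
```

```text
13.4167 [0.42371434 0.30135399 0.15982869] [[-0.141, 0.99, -0.0], [0.99, 0.141, -0.0], [-0.0, -0.0, -1.0]] 0.1466214303496625 97.4942672252655 [-0.43162517  0.38129459 -2.91376561] [-0.03222455  0.29064374  0.006254  ]
```

View pics/w6c.png

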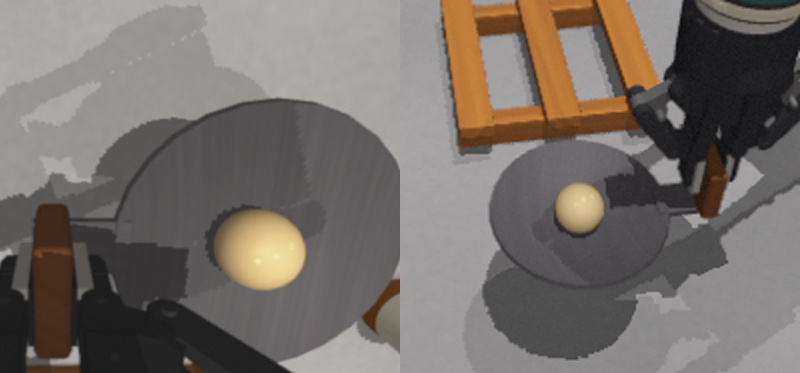

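Emit:
jog_arm:
  delta_pos:
    - [0, 0, 0]
    - [0, 0, 0]
    - [0, 0, 0]
    - [0, 0, 0]
    - [0, 0, 0]
    - [0, 0, 0]
    - [0, 0, 0]
    - [0, 0, 0]
    - [0, 0, 0]
    - [0, 0, 0]
    - [0, 0, 0]
    - [0, 0, 0]
    - [0, 0, 0]
    - [0, 0, 0]
    - [0, 0, 0]
    - [0, 0, 0]
    - [0, 0, 0]
    - [0, 0, 0]
    - [0, 0, 0]
    - [0, 0, 0]
  turn:
    - [0, 0, 0.01]
    - [0, 0, 0.02]
    - [0, 0, 0.03]
    - [0, 0, 0.04]
    - [0, 0, 0.05]
    - [0, 0, 0.05]
    - [0, 0, 0.05]
    - [0, 0, 0.05]
    - [0, 0, 0.05]
    - [0, 0, 0.05]
    - [0, 0, 0.05]
    - [0, 0, 0.05]
    - [0, 0, 0.05]
    - [0, 0, 0.05]
    - [0, 0, 0.05]
    - [0, 0, 0.05]
    - [0, 0, 0.05]
    - [0, 0, 0.05]
    - [0, 0, 0.05]
    - [0, 0, 0.05]
  gripper: [0.008, 0.008, 0.008, 0.008, 0.008, 0.008, 0.008, 0.008, 0.008, 0.008, 0.008, 0.008, 0.008, 0.008, 0.008, 0.008, 0.008, 0.008, 0.008, 0.008]

```text
time: 15.18
tool_pos: [0.4238, 0.3014, 0.1596]
tcp_rot: [-2.888, -1.237, 0.0]
wrist_force: [0.7, 0.5, -3.0]
width: 0.151
grip_force: 97.5
```

Emit:
jog_arm:
  delta_pos:
    - [0, 0, 0]
    - [0, 0, 0]
    - [0, 0, 0]
    - [0, 0, 0]
    - [0, 0, 0]
    - [0, 0, 0]
    - [0, 0, 0]
    - [0, 0, 0]
    - [0, 0, 0]
    - [0, 0, 0]
    - [0, 0, 0]
    - [0, 0, 0]
    - [0, 0, 0]
    - [0, 0, 0]
    - [0, 0, 0]
    - [0, 0, 0]
    - [0, 0, 0]
    - [0, 0, 0]
    - [0, 0, 0]
  turn:
    - [0, 0, 0.05]
    - [0, 0, 0.05]
    - [0, 0, 0.05]
    - [0, 0, 0.05]
    - [0, 0, 0.05]
    - [0, 0, 0.05]
    - [0, 0, 0.05]
    - [0, 0, 0.05]
    - [0, 0, 0.05]
    - [0, 0, 0.05]
    - [0, 0, 0.04]
    - [0, 0, 0.035]
    - [0, 0, 0.03]
    - [0, 0, 0.025]
    - [0, 0, 0.016]
    - [0, 0, 0.01]
    - [0, 0, 0.005]
    - [0, 0, 0]
    - [0, 0, 0]
  gripper: [0.008, 0.008, 0.008, 0.008, 0.008, 0.008, 0.008, 0.008, 0.008, 0.008, 0.008, 0.008, 0.008, 0.008, 0.008, 0.008, 0.008, 0.008, 0.008]

```text
time: 16.77
tool_pos: [0.4238, 0.3014, 0.1599]
tcp_rot: [-3.132, -0.238, -0.0]
wrist_force: [0.3, 0.3, -2.6]
width: 0.15
grip_force: 97.5
```

```bash
python3 - <<'E'
from h import *
s=read_state();R=Ro.from_rotvec(s["tcp_rot"]).as_matrix()
print(s["time"],s["tool_pos"],R.round(3).tolist(),np.arctan2(R[1,1],R[0,1]),s["q"].round(2),s["width"],s["grip_force"])
print("delta",R.T@(np.array([.5154,.1209,.172])-s["tool_pos"]))
E
```

```text
16.7667 [0.42381904 0.30143471 0.1598707 ] [[0.988, 0.151, 0.0], [0.151, -0.988, 0.0], [0.0, -0.0, -1.0]] -1.4188943134687966 [0.57 0.03 2.01 0.   1.1  1.99] 0.1502950374571298 97.45655179023743
delta [ 0.06320906  0.1923126  -0.01214285]
```

Emit:
jog_arm:
  delta_pos:
    - [0.0008, 0.0024, -0.00015]
    - [0.0016, 0.0048, -0.0003]
    - [0.0024, 0.0072, -0.00045]
    - [0.0032, 0.0096, -0.0006]
    - [0.004, 0.012, -0.00075]
    - [0.004, 0.012, -0.00075]
    - [0.004, 0.012, -0.00075]
    - [0.004, 0.012, -0.00075]
    - [0.004, 0.012, -0.00075]
    - [0.004, 0.012, -0.00075]
    - [0.004, 0.012, -0.00075]
    - [0.004, 0.012, -0.00075]
    - [0.004, 0.012, -0.00075]
    - [0.004, 0.012, -0.00075]
    - [0.004, 0.012, -0.00075]
    - [0.004, 0.012, -0.00075]
    - [0.0032, 0.0096, -0.0006]
    - [0.0024, 0.0072, -0.00045]
    - [0.0016, 0.0048, -0.0003]
    - [0.0008, 0.0024, -0.00015]
  turn:
    - [0, 0, 0]
    - [0, 0, 0]
    - [0, 0, 0]
    - [0, 0, 0]
    - [0, 0, 0]
    - [0, 0, 0]
    - [0, 0, 0]
    - [0, 0, 0]
    - [0, 0, 0]
    - [0, 0, 0]
    - [0, 0, 0]
    - [0, 0, 0]
    - [0, 0, 0]
    - [0, 0, 0]
    - [0, 0, 0]
    - [0, 0, 0]
    - [0, 0, 0]
    - [0, 0, 0]
    - [0, 0, 0]
    - [0, 0, 0]
  gripper: [0.008, 0.008, 0.008, 0.008, 0.008, 0.008, 0.008, 0.008, 0.008, 0.008, 0.008, 0.008, 0.008, 0.008, 0.008, 0.008, 0.008, 0.008, 0.008, 0.008]

```text
time: 18.43
tool_pos: [0.5164, 0.1206, 0.1719]
tcp_rot: [-3.133, -0.237, 0.0]
wrist_force: [-0.2, 0.9, -2.9]
width: 0.148
grip_force: 97.6
```

Emit:
jog_arm:
  delta_pos:
    - [0, 0, 0]
    - [0, 0, 0]
    - [0, 0, 0]
  turn:
    - [0, 0, 0]
    - [0, 0, 0]
    - [0, 0, 0]
  gripper: [0.008, 0.008, 0.008]

```text
time: 18.68
tool_pos: [0.5158, 0.1217, 0.1718]
tcp_rot: [-3.132, -0.239, 0.001]
wrist_force: [-0.2, 0.3, -3.2]
width: 0.149
grip_force: 97.6
```

```bash
python3 - <<'E'
from h import *
s,w=snap("wrist","w7.png");_,sd=snap("side","side7.png");_,t=snap("top","top7.png")
R=Ro.from_rotvec(s["tcp_rot"]).as_matrix()
print(s["time"],s["tool_pos"],R.round(3).tolist(),s["width"],s["grip_force"])
c=s["tool_pos"]+R[:,1]*.092; z0=s["tool_pos"][2]-.0402
a=np.arange(0,6.3,.2);rim=np.c_[c[0]+.065*np.cos(a),c[1]+.065*np.sin(a),0*a+z0+.027]
on=[c[0],c[1],z0+.026]
for n,im in(("side",sd),("top",t),("wrist",w)):
    print(n,"pred onion",proj(n,on,s))
    for p in proj(n,rim,s): cv2.circle(im,tuple(int(round(v*8)) for v in p),6,(0,255,255),-1,cv2.LINE_AA,3)
cv2.imwrite("pics/f7.png",np.vstack([np.hstack([cv2.resize(sd[120:320,240:440],(400,400)),cv2.resize(t[160:310,240:390],(400,400))])]))
cv2.imwrite("pics/w7c.png",w[80:330,250:640])
E
```

```text
18.6833 [0.51579883 0.12169359 0.17177387] [[0.988, 0.152, -0.0], [0.152, -0.988, 0.0], [-0.0, -0.0, -1.0]] 0.14934954503645595 97.56955146789551
side pred onion [[353.50082327 178.96095708]]
top pred onion [[313.50612486 225.72432249]]
wrist pred onion [[470.98100907 246.86804092]]
```

View pics/f7.png

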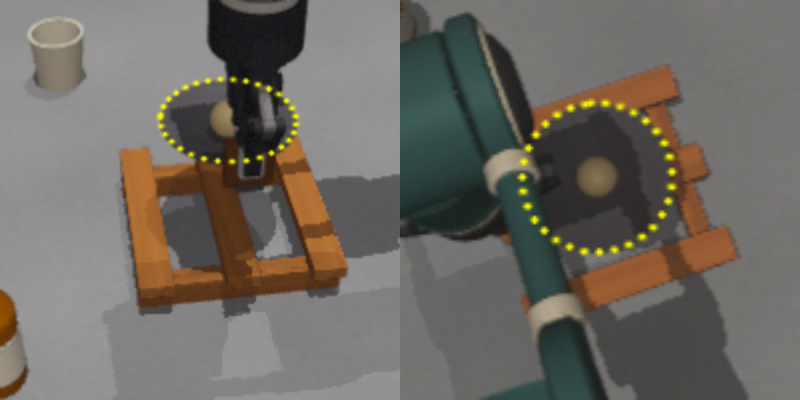

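The predicted level rim fits the dish in both views, and the onion is in the middle. The dish is centred over the slat and about 86 mm above it.

```bash
python3 -c "
from workcell import ticket
print(ticket.finish_job())"
```

```text
the job is handed in; nothing more can be done
None
```

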